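Discard the uncapped sample tube

TASK

One of the three sample tubes in the bench rack has lost its cap. Take that open tube out of the rack and drop it into the square discard bin, leaving the two capped tubes standing in the rack and the bin upright where it is.

Things in the scene. Friction and masses are not known exactly. Their poses are not given: they have to be found in the camera images.
- open_tube: the tube without a cap: hollow rigid white plastic, 30 mm outer diameter, 100 mm long, closed foot, about 30 g. Origin on its axis at mid-length, 50 mm above the foot; z along the tube to the open mouth. It stands upright in one of the three holes of the green rack, which one varies; origin 58 mm and mouth 108 mm above the bench, the upper 58 mm stands free above the rack.
- capped_tube_a: a tube to be left alone in the same rack: white, 30 mm diameter, with a grey ribbed screw cap 38 mm across, 20 mm tall. Origin on its axis 50 mm above the foot, z up; the cap's top is 62 mm above the origin (120 mm above the bench).
- capped_tube_b: the other capped tube, same as capped_tube_a. The rack is a green block fixed to the bench, 50 mm tall, 78 mm wide, 208 mm long, with three holes 33 mm wide, 42 mm deep (hole floor 8 mm above the bench), 65 mm apart in one row along it: the three tubes' positions give the row's direction.
- discard_bin: a square, open-topped, empty grey plastic box standing loose on the bench, 150 x 150 mm outside (166 mm over the lip), 110 mm tall, walls and floor 5 mm thick, opening 140 x 140 mm, about 0.8 kg. Origin at the centre of its underside, z up, x and y along its sides. It stands to the robot's left when the rack is to the right, and the other way round.
There are look-alikes about, which are no part of the job. What is shaped like the open_tube but yellow is not meant.

How it is judged:
At the end, for the whole second after the job is handed in: The open tube rests inside the discard bin (its middle within the walls, under 75 mm above the bin's underside); the bin is upright within 0.1 rad and within 40 mm of its start; both capped tubes still stand in the rack, moved under 15 mm, tilted under 0.25 rad (x of open_tube in the frame of discard_bin between -0.07 and 0.07 m and y of open_tube in the frame of discard_bin between -0.07 and 0.07 m and z of open_tube in the frame of discard_bin between 0 and 0.075 m and linear speed of open_tube below 0.05 m/s and distance of discard_bin from where it was at the start of the episode below 0.04 m and angle between discard_bin's own z axis and vertical below 0.1 rad and distance of each of capped_tube_a, capped_tube_b from where it was at the start of the episode below 0.015 m and angle between each of capped_tube_a, capped_tube_b's own z axis and vertical below 0.25 rad); the robot touches nothing.
It fails at once if a capped tube is lifted out of its hole or knocked (distance of any of capped_tube_a, capped_tube_b from where it was at the start of the episode above 0.03 m).
It fails at once if the discard bin is tipped (angle between discard_bin's own z axis and vertical above 0.35 rad).
It also fails if it takes over 42 s, if anything falls off the work surface, if the arm or the gripper's body presses on something with over 40 N, if the wrist force passes 120 N, or if a joint passes its speed limit or range.

ROBOT

A 6-joint arm with a two-finger parallel gripper is mounted at the origin on the work surface. World frame = base frame: x ahead of the robot, y to its left, z up, the work surface at z = 0. Lengths are in m, angles in rad, forces in N, time in s.
With the tool pointing down it reaches from about 0.25 to 0.725 m from the base axis. Payload 9.7 kg.
Tool frame: the origin (TCP) lies between the finger pads; the fingertips stand 8 mm ahead of it and the grasp point (between the pads) lies 11 mm behind it; z points along the fingers, y is the direction in which the jaws open and shut (so a half turn about z gives the same grasp; the last joint's range is limited). The gripper opens to 85 mm and grips with 20 to 120 N. Pads are 22 mm wide; open, the fingers measure 114 mm over their backs; the gripper's body (76 mm by 85 mm) begins 54 mm behind the grasp point. The pads swing forward as they close: fully open they stand 13 mm farther back than shut.
Start: joints at [1.185, 0.087, 0.176, 1.66, 0, 1.571], TCP at [0.207, 0.51, 0.239] pointing down, gripper open.
Joint ranges: [-3.13, 3.13], [-0.85, 1.81], [-1.15, 1.24], [-2.2, 2.28], [-1.44, 1.52], [-3.14, 3.14]. Speed limits (rad/s): [2.22, 2.22, 2.57, 3.14, 3.14, 3.14].

INTERFACE

Orientations are given as a unit quaternion [w, x, y, z].
In Python, from plant import status, imaging, arm gives the robot as it stands.
- The arm moves only by the tool apply_moves, never from a script. Its argument "deltas" is a list of rows, each a list of 2 entries, a list of its own where there are three numbers: the shift along the world's x, y, z in units of 25 mm (1.0 is 25 mm), then the turn, a rotation vector about the world's x, y, z in rad. A call has 1 to 8 rows; each row is the pose to reach, as a shift and turn from the pose measured when the call began; what a row does not reach only later rows make up. A row lasts 1/12 s, in which the tool goes at most 41.7 mm and 7.16 degrees, less where a joint would pass 70% of its speed; a pose out of reach is approached as far as the arm can. A call with a gripper value outside its range is refused whole. "grip" is the closure in counts, from 0 (fully open) to 255 (shut), set as the call begins (left out, the last holds). The fingers move at their own pace and stop on an object; "force" is the grip in N (left out, the last holds). Time passes only in rows, so rows that repeat a pose let the fingers close. It gives the time, the measured TCP pose, the force and the opening at its end, in the units of the state.
- status.state(): the state, without advancing time (a new reading comes with each control period).
- imaging.camera(name): name is "scene" or "top" or "wrist"; returns (picture, depth): 384x512x3 uint8, red, green, blue; 384x512 float32, m along the optical axis (not along the pixel's ray), 0 where there is no reading.
- imaging.camera_info(name): a dict with "K" (3x3 intrinsics, pixels), "cam_to_world" (4x4, takes a point from camera to world coordinates); the wrist camera has in their place "hand_eye" (4x4, takes a point from camera to tool coordinates, whose origin is the TCP and whose axes are the flange's). Camera axes: x right, y down, z forward; pixel columns grow to the right and rows downward; lengths in m; the calibration is good to about 2 mm. A picture is of the moment at which its call begins: read the wrist's pose just before it. camera_info takes no time and is no camera call.
- arm.hand_in(): hands the job in, once; it reports no verdict.
Trained networks look in the newest picture that a camera, given by its name, has taken for a name from the list of things; names that differ only in an ending like _2 or _b are one class to them, and where a whole thing is asked for, a point or a joint stands for the part that bears it (a point fixed in the world has none). Each returns a list of dicts, best first, with "conf" (0 to 1); they miss things now and then, are a little off and sometimes report something else, mostly with a low value. They report only what shows in the picture. A call takes as long as a camera call. They do not tell look-alikes from the thing itself.
- imaging.find_in(camera, target): "at" ([column, row] in pixels, amid what is visible of it).
- imaging.regions_of(camera, target): "region" (384x512 bool, what is visible of it) and "at" ([column, row] in pixels, amid what is visible of it).
- imaging.landmark_of(camera, target): "at" ([column, row] in pixels: a listed point, or the origin of a listed thing).
The state is a dict: "clock": time; "joints": joint angles; "qvel": joint speeds; "joint_torque": joint torques, N m; "ee_pos": TCP position; "orientation": TCP orientation; "ft_force": force on the tool from outside, world axes, zero at the start; "moment": the same for the moment, N m; "grip_width": opening from 0.0 (shut) to 1.0 (fully open).
Only numpy, scipy, OpenCV 4.12 (cv2) and the standard library are available. Lean on these libraries where they do the work, as an engineer would, in place of code of your own. Each camera call takes 0.05 s, during which the arm holds its last target.

## Working session

There is one attempt and no reset: what is moved stays moved. The work goes in short steps, Python scripts to look and compute and a tool call to move; the robot and the scene stay as the last step left them, time stands still between calls to the robot, and variables do not carry over. Pictures are saved under pics/ and viewed, and the job is handed in when it is done.

Besides the shell and the picture viewer there is one more tool, called after ">>>" as name(argument=value, ...), one argument or row to a line, values as JSON. apply_moves: Moves the arm, as the interface text tells. Its arguments: {"type":"object","properties":{"deltas":{"type":"array"},"grip":{"type":"number"},"force":{"type":"number"}},"required":["deltas"]}

```bash
mkdir -p pics; ls; cat > h.py <<'E'
import numpy as np, cv2
from plant import status, imaging, arm
def info(n):
    i=imaging.camera_info(n); return np.array(i["K"]),i
def save(n,img): cv2.imwrite("pics/"+n+".png",cv2.cvtColor(img,cv2.COLOR_RGB2BGR))
def world(n,d,uv,T=None):
    K,i=info(n); T=np.array(i["cam_to_world"]) if T is None else T
    u,v=uv; z=d[int(round(v)),int(round(u))]
    return (T@np.r_[np.linalg.inv(K)@[u,v,1]*z,1])[:3]
E
python3 - <<'E'
from h import *
s=status.state(); print(s)
for c in ("scene","top"):
    p,d=imaging.camera(c); save(c+"0",p); np.save(c+"_d.npy",d)
    for t in ("open_tube","capped_tube_a","discard_bin"):
        for r in imaging.find_in(c,t): print(c,t,np.round(r["at"]),round(r["conf"],2),np.round(world(c,d,r["at"]),3))
print(status.state()["clock"])
E
```

```text
pics
{'clock': 0.0, 'joints': array([ 1.18499619e+00,  8.74803431e-02,  1.75135526e-01,  1.65980549e+00,
       -2.23220805e-05,  1.57079833e+00]), 'qvel': array([-0.00114017,  0.00013131, -0.00260344, -0.00010684,  0.0008053 ,
        0.00125154]), 'joint_torque': array([-5.91660646e-04, -5.20397151e+01,  4.64793348e+01,  1.64804823e-02,
        5.53463997e-05, -3.18955102e-06]), 'ee_pos': array([0.20688868, 0.50936856, 0.23857264]), 'orientation': array([-1.18828790e-04,  1.91706908e-01,  9.81451987e-01, -6.66575539e-04]), 'ft_force': array([0.05288524, 0.05512866, 0.54544477]), 'moment': array([ 0.00327389, -0.03274393,  0.03738413]), 'grip_width': 0.995743023817503}
scene open_tube [188. 158.] 0.65 [ 0.541 -0.163  0.091]
scene open_tube [210. 127.] 0.65 [ 0.423 -0.183  0.076]
scene capped_tube_a [157. 149.] 0.94 [ 0.559 -0.227  0.106]
scene capped_tube_a [216. 158.] 0.62 [ 0.527 -0.102  0.108]
scene discard_bin [340. 257.] 0.74 [0.563 0.196 0.003]
top open_tube [349. 257.] 0.89 [ 0.418 -0.196  0.023]
top open_tube [346. 201.] 0.79 [ 0.535 -0.178  0.028]
top capped_tube_a [378. 196.] 0.95 [ 0.534 -0.218  0.118]
top capped_tube_a [314. 204.] 0.57 [ 0.502 -0.1    0.118]
top discard_bin [167. 140.] 0.92 [0.622 0.23  0.004]
0.4
```

View pics/scene0.png

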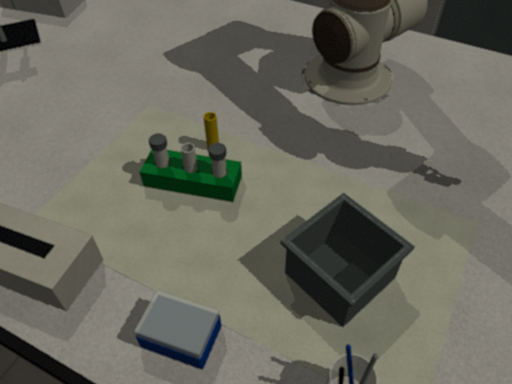

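View pics/top0.png

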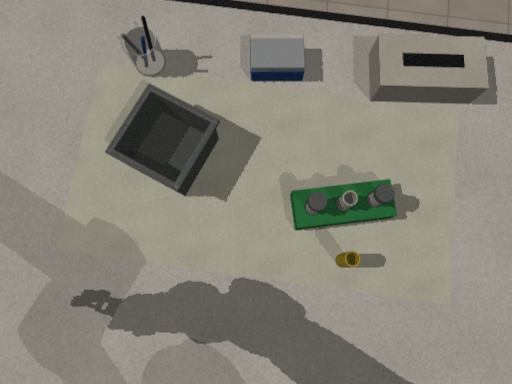

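The scene view shows the open tube in the middle hole of the rack (scene 188,158; top 348,200), between two grey-capped tubes (top 317,203 and 384,194). The yellow look-alike stands alone (top 349,258), and the bin is to the left (top 165,138). Next I measure from both views.

```bash
cat > m.py <<'E'
from h import *
def cloud(c):
    p,d=imaging.camera(c);K,i=info(c);T=np.array(i["cam_to_world"])
    v,u=np.indices(d.shape);z=d
    P=np.stack([(u-K[0,2])/K[0,0]*z,(v-K[1,2])/K[1,1]*z,z,np.ones_like(z)],-1)@T.T
    P=P[...,:3]; P[d==0]=np.nan
    return p,d,P,T
E
python3 - <<'E'
from m import *
for c in ("scene","top"):
    p,d,P,T=cloud(c); print(c,"cam",T[:3,3].round(3))
    X=P[...,0];Y=P[...,1];Z=P[...,2]
    box=(X>.42)&(X<.62)&(Y>-.3)&(Y<-.03)
    m=box&(Z>.065)
    n,l=cv2.connectedComponents(m.astype(np.uint8))
    for k in range(1,n):
        q=P[l==k]
        if len(q)<8: continue
        t=q[q[:,2]>q[:,2].max()-.012]
        print(len(q),"zmax",q[:,2].max().round(4),"top-mid",((t.min(0)+t.max(0))/2).round(4),"ext",np.ptp(t,axis=0).round(3),"color",p[l==k].mean(0).round())
    # rack top
    g=box&(Z>.04)&(Z<.06)&(p[...,1]>p[...,0]+40)
    q=P[g]; r=cv2.minAreaRect(q[:,:2].astype(np.float32)*1000); print("rack",len(q),r,np.median(q[:,2]))
    b=(Z>.1)&(Z<.12)&(X>.35)&(Y>.05)&(Y<.45)&(X<.8)
    n,l,st,_=cv2.connectedComponentsWithStats(b.astype(np.uint8)); k=1+st[1:,4].argmax(); q=P[l==k]
    print("bin",len(q),cv2.minAreaRect(q[:,:2].astype(np.float32)*1000),np.median(q[:,2]))
    for r in imaging.landmark_of(c,"open_tube"): print("lm",r["at"],r["conf"])
    for r in imaging.landmark_of(c,"discard_bin"): print("lmb",r["at"],r["conf"])
E
```

```text
scene cam [1.089 0.296 0.81 ]
113 zmax 0.1007 top-mid [ 0.4254 -0.1887  0.0951] ext [0.01  0.025 0.011] color [77. 65. 12.]
421 zmax 0.1213 top-mid [ 0.5461 -0.2359  0.1154] ext [0.036 0.039 0.012] color [60. 62. 56.]
299 zmax 0.111 top-mid [ 0.5286 -0.1728  0.105 ] ext [0.03  0.029 0.012] color [78. 79. 70.]
415 zmax 0.1221 top-mid [ 0.5121 -0.1092  0.1161] ext [0.036 0.035 0.012] color [56. 59. 53.]
rack 1623 ((527.7069702148438, -173.43251037597656), (82.53038024902344, 208.7619171142578), 14.968025207519531) 0.04858331680091765
bin 2839 ((601.1494140625, 208.1002655029297), (168.07363891601562, 168.55494689941406), 69.43424987792969) 0.10820448062632404
lm [206.9, 131.5] 0.93
lm [189.6, 167.2] 0.91
lmb [338.4, 276.2] 0.93
top cam [ 0.355 -0.011  0.901]
383 zmax 0.1221 top-mid [ 0.5416 -0.2311  0.1162] ext [0.035 0.038 0.012] color [72. 74. 69.]
207 zmax 0.1098 top-mid [ 0.5248 -0.1683  0.104 ] ext [0.029 0.029 0.012] color [97. 96. 88.]
333 zmax 0.1229 top-mid [ 0.509  -0.1059  0.117 ] ext [0.037 0.036 0.012] color [71. 74. 70.]
30 zmax 0.1013 top-mid [ 0.4228 -0.184   0.0953] ext [0.005 0.02  0.012] color [112.  95.  34.]
rack 2149 ((525.2250366210938, -168.2532501220703), (78.24323272705078, 207.8507537841797), 14.83592700958252) 0.04876931245181859
bin 2283 ((598.914794921875, 213.60287475585938), (167.70309448242188, 166.6354217529297), 69.43058013916016) 0.10931481729193826
lm [349.5, 258.7] 0.89
lm [351.3, 203.8] 0.82
lmb [171.2, 151.2] 0.97
```

>>> apply_moves(
  deltas=[
    [[1.6, -3.4, 0.3], [0, 0, -0.12]],
    [[3.2, -6.8, 0.6], [0, 0, -0.24]],
    [[4.8, -10.2, 0.8], [0, 0, -0.36]],
    [[6.4, -13.6, 0.8], [0, 0, -0.48]],
    [[8.0, -17.0, 0.8], [0, 0, -0.6]],
    [[9.6, -20.4, 0.8], [0, 0, -0.72]],
    [[11.2, -23.8, 0.8], [0, 0, -0.84]],
    [[12.8, -27.2, 0.8], [0, 0, -0.92]],
  ],
  grip=0,
  force=40,
)

```text
clock: 1.37
ee_pos: [0.349, 0.2065, 0.2542]
orientation: [0.0, 0.61, 0.793, 0.0]
ft_force: [1.3, 0.7, 0.1]
grip_width: 1.002
```

>>> apply_moves(
  deltas=[
    [[1.0, -2.2, 0], [0, 0, 0]],
    [[2.0, -4.3, 0], [0, 0, 0]],
    [[3.0, -6.4, 0], [0, 0, 0]],
    [[4.0, -8.5, 0], [0, 0, 0]],
    [[5.0, -10.6, 0], [0, 0, 0]],
    [[6.0, -12.8, 0], [0, 0, 0]],
    [[7.1, -15.1, 0], [0, 0, 0]],
    [[7.1, -15.1, 0], [0, 0, 0]],
  ],
)

```text
clock: 2.03
ee_pos: [0.4904, -0.0958, 0.2544]
orientation: [0.001, 0.61, 0.792, 0.001]
ft_force: [1.3, 0.0, 1.1]
grip_width: 1.003
```

>>> apply_moves(
  deltas=[
    [[0, 0, 0], [0, 0, 0]],
    [[0, 0, 0], [0, 0, 0]],
  ],
)

```text
clock: 2.2
ee_pos: [0.4906, -0.0978, 0.2536]
orientation: [-0.0, 0.611, 0.791, 0.0]
ft_force: [-0.3, 0.3, 0.0]
grip_width: 0.996
```

```bash
cat > w.py <<'E'
from h import *
from scipy.spatial.transform import Rotation as R
def wrist(name):
    s=status.state(); p,d=imaging.camera("wrist"); save(name,p)
    K,i=info("wrist"); q=s["orientation"]; T=np.eye(4)
    T[:3,:3]=R.from_quat([q[1],q[2],q[3],q[0]]).as_matrix(); T[:3,3]=s["ee_pos"]
    T=T@np.array(i["hand_eye"])
    v,u=np.indices(d.shape)
    P=(np.stack([(u-K[0,2])/K[0,0]*d,(v-K[1,2])/K[1,1]*d,d,np.ones_like(d)],-1)@T.T)[...,:3]
    P[d==0]=np.nan
    print("ee",s["ee_pos"].round(4),"cam",T[:3,3].round(3))
    X,Y,Z=P[...,0],P[...,1],P[...,2]
    m=(Z>.07)&(Z<.13)&(X>.4)&(X<.62)&(Y>-.3)&(Y<-.03)
    n,l=cv2.connectedComponents(m.astype(np.uint8))
    for k in range(1,n):
        qq=P[l==k]
        if len(qq)<50: continue
        t=qq[qq[:,2]>qq[:,2].max()-.01]
        vv,uu=np.where(l==k)
        print(len(qq),"px",uu.mean().round(),vv.mean().round(),"zmax",qq[:,2].max().round(4),"mid",((t.min(0)+t.max(0))/2).round(4),"ext",np.ptp(t,axis=0).round(3))
    return p,d,P
E
python3 -c "
from w import *
p,d,P=wrist('w1')"
```

```text
ee [ 0.4906 -0.0978  0.2536] cam [ 0.471 -0.017  0.388]
1587 px 273.0 193.0 zmax 0.1223 mid [ 0.51   -0.1064  0.1174] ext [0.037 0.037 0.01 ]
892 px 158.0 235.0 zmax 0.1014 mid [ 0.4134 -0.1855  0.0964] ext [0.027 0.029 0.01 ]
1057 px 271.0 249.0 zmax 0.1093 mid [ 0.5264 -0.1689  0.1043] ext [0.029 0.03  0.01 ]
1603 px 271.0 309.0 zmax 0.1219 mid [ 0.5427 -0.2313  0.117 ] ext [0.037 0.036 0.01 ]
```

View pics/w1.png

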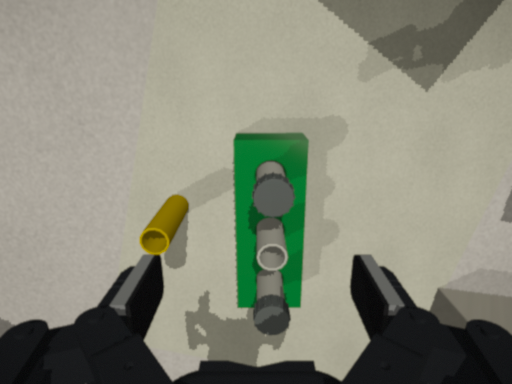

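The wrist view shows the open mouth at (271,256) between the caps (273,193) and (271,310). The depth measurements agree with the fixed cameras at about (0.526, -0.169).

>>> apply_moves(
  deltas=[
    [[0.7, -1.4, 0], [0, 0, 0]],
    [[1.42, -2.85, 0], [0, 0, 0]],
    [[1.42, -2.85, -0.8], [0, 0, 0]],
    [[1.42, -2.85, -1.6], [0, 0, 0]],
    [[1.42, -2.85, -2.0], [0, 0, 0]],
    [[1.42, -2.85, -2.0], [0, 0, 0]],
    [[1.42, -2.85, -2.0], [0, 0, 0]],
    [[1.42, -2.85, -2.0], [0, 0, 0]],
  ],
)

```text
clock: 2.92
ee_pos: [0.5259, -0.1668, 0.2057]
orientation: [0.001, 0.61, 0.792, 0.001]
ft_force: [0.2, -0.1, -0.4]
grip_width: 1.002
```

```bash
python3 -c "
from w import *
p,d,P=wrist('w2'); print(status.state()['orientation'])"
```

```text
ee [ 0.5259 -0.1668  0.2057] cam [ 0.506 -0.086  0.34 ]
2407 px 253.0 113.0 zmax 0.1218 mid [ 0.5101 -0.1067  0.1168] ext [0.037 0.037 0.01 ]
1376 px 111.0 176.0 zmax 0.1022 mid [ 0.4136 -0.1856  0.0972] ext [0.027 0.029 0.01 ]
1291 px 254.0 195.0 zmax 0.1095 mid [ 0.5265 -0.1695  0.1045] ext [0.029 0.03  0.01 ]
2309 px 254.0 272.0 zmax 0.1219 mid [ 0.5429 -0.2323  0.1169] ext [0.037 0.038 0.01 ]
[0.00112559 0.61040669 0.79208678 0.00096763]
```

View pics/w2.png

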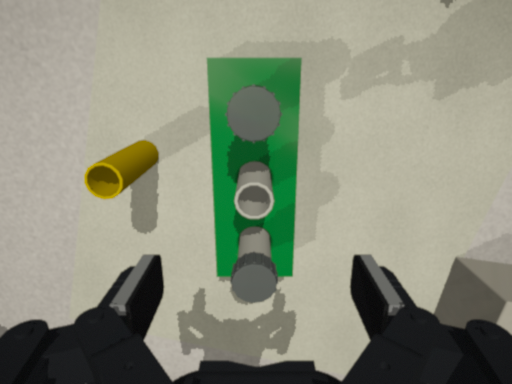

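The second wrist view agrees: the mouth is at (254,200), which gives (0.5265, -0.1695). I'll descend.

>>> apply_moves(
  deltas=[
    [[0, -0.1, -0.8], [0, 0, 0]],
    [[0, -0.1, -1.6], [0, 0, 0]],
    [[0, -0.1, -2.4], [0, 0, 0]],
    [[0, -0.1, -3.2], [0, 0, 0]],
    [[0, -0.1, -4.0], [0, 0, 0]],
    [[0, -0.1, -4.8], [0, 0, 0]],
    [[0, -0.1, -5.3], [0, 0, 0]],
    [[0, -0.1, -5.3], [0, 0, 0]],
  ],
)

```text
clock: 3.63
ee_pos: [0.5252, -0.169, 0.0715]
orientation: [-0.0, 0.61, 0.792, 0.001]
ft_force: [-0.3, 1.2, -0.0]
grip_width: 0.999
```

>>> apply_moves(
  deltas=[
    [[0, 0, 0], [0, 0, 0]],
    [[0, 0, 0], [0, 0, 0]],
  ],
)

```text
clock: 3.8
ee_pos: [0.5257, -0.1691, 0.0728]
orientation: [0.0, 0.61, 0.792, 0.001]
ft_force: [0.3, -0.2, 0.6]
grip_width: 1.002
```

>>> apply_moves(
  deltas=[
    [[0, 0, 0], [0, 0, 0]],
    [[0, 0, 0], [0, 0, 0]],
    [[0, 0, 0], [0, 0, 0]],
    [[0, 0, 0], [0, 0, 0]],
    [[0, 0, 0], [0, 0, 0]],
    [[0, 0, 0], [0, 0, 0]],
    [[0, 0, 0], [0, 0, 0]],
    [[0, 0, 0], [0, 0, 0]],
  ],
  grip=255,
  force=40,
)

```text
clock: 4.47
ee_pos: [0.5258, -0.1692, 0.073]
orientation: [0.001, 0.61, 0.792, 0.001]
ft_force: [-0.3, -0.6, 2.5]
grip_width: 0.33
```

>>> apply_moves(
  deltas=[
    [[0, 0, 0], [0, 0, 0]],
    [[0, 0, 0], [0, 0, 0]],
    [[0, 0, 0], [0, 0, 0]],
    [[0, 0, 0], [0, 0, 0]],
  ],
)

```text
clock: 4.8
ee_pos: [0.5258, -0.1691, 0.073]
orientation: [0.001, 0.61, 0.792, 0.001]
ft_force: [-0.9, 0.0, 1.0]
grip_width: 0.331
```

>>> apply_moves(
  deltas=[
    [[0, 0, 0.5], [0, 0, 0]],
    [[0, 0, 1.3], [0, 0, 0]],
    [[0, 0, 2.2], [0, 0, 0]],
    [[0, 0, 3.2], [0, 0, 0]],
    [[0, 0, 4.4], [0, 0, 0]],
    [[0, 0, 5.6], [0, 0, 0]],
    [[0, 0, 6.8], [0, 0, 0]],
    [[0, 0, 6.8], [0, 0, 0]],
  ],
)

```text
clock: 5.47
ee_pos: [0.5269, -0.1695, 0.2501]
orientation: [0.005, 0.61, 0.792, 0.002]
ft_force: [0.3, -0.6, 0.2]
grip_width: 0.332
```

```bash
python3 -c "
from w import *
p,d,P=wrist('w3'); print(status.state()['grip_width'])
p,d=imaging.camera('scene'); save('s3',p)"
```

```text
ee [ 0.5269 -0.1695  0.2501] cam [ 0.506 -0.088  0.384]
1721 px 252.0 103.0 zmax 0.1226 mid [ 0.51   -0.1068  0.1177] ext [0.037 0.037 0.01 ]
938 px 129.0 160.0 zmax 0.1012 mid [ 0.4136 -0.186   0.0963] ext [0.027 0.03  0.01 ]
0.33237933369899353
```

View pics/w3.png

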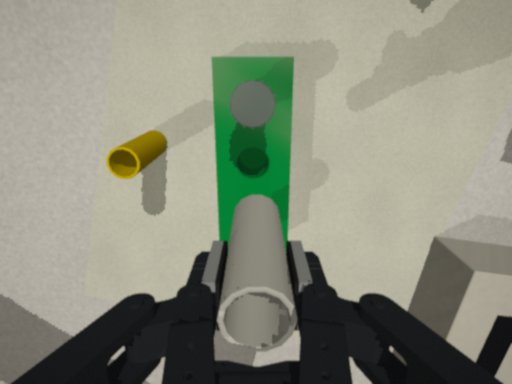

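View pics/s3.png

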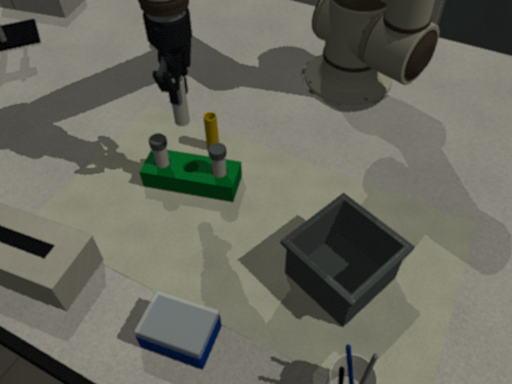

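The tube is held (wrist: mouth 257,318; empty hole 252,162) and both caps are still in place. I'll carry it to the bin centre at about (0.600, 0.211).

>>> apply_moves(
  deltas=[
    [[0.3, 1.0, 0], [0, 0, -0.08]],
    [[0.6, 2.2, 0], [0, 0, -0.16]],
    [[0.8, 3.5, 0], [0, 0, -0.24]],
    [[1.0, 4.8, 0], [0, 0, -0.32]],
    [[1.3, 6.1, 0], [0, 0, -0.4]],
    [[1.5, 7.4, 0], [0, 0, -0.48]],
    [[1.7, 8.7, 0], [0, 0, -0.55]],
    [[2.0, 10.0, 0], [0, 0, -0.62]],
  ],
)

```text
clock: 6.23
ee_pos: [0.5755, 0.0823, 0.2435]
orientation: [0.002, 0.824, 0.567, -0.0]
ft_force: [0.7, -0.1, -0.4]
grip_width: 0.328
```

>>> apply_moves(
  deltas=[
    [[0.3, 1.3, 0.2], [0, 0, 0]],
    [[0.5, 2.6, 0.2], [0, 0, 0]],
    [[0.8, 3.9, 0.2], [0, 0, 0]],
    [[0.95, 4.8, 0.2], [0, 0, 0]],
    [[1.0, 5.15, 0.2], [0, 0, 0]],
    [[1.0, 5.15, 0.2], [0, 0, 0]],
    [[1.0, 5.15, 0.2], [0, 0, 0]],
    [[1.0, 5.15, 0.2], [0, 0, 0]],
  ],
)

```text
clock: 6.9
ee_pos: [0.6003, 0.2098, 0.2482]
orientation: [0.002, 0.824, 0.566, -0.001]
ft_force: [-1.5, -0.8, -0.7]
grip_width: 0.331
```

```bash
python3 -c "
from m import *
print(status.state()['ee_pos'])
p,d,P,T=cloud('top'); save('t4',p)
p,d=imaging.camera('wrist'); save('w4',p)
X,Y,Z=P[...,0],P[...,1],P[...,2]
"
```

```text
[0.60026763 0.20978828 0.24816244]
```

View pics/t4.png

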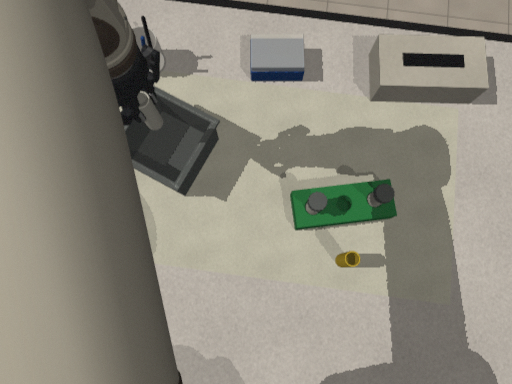

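View pics/w4.png

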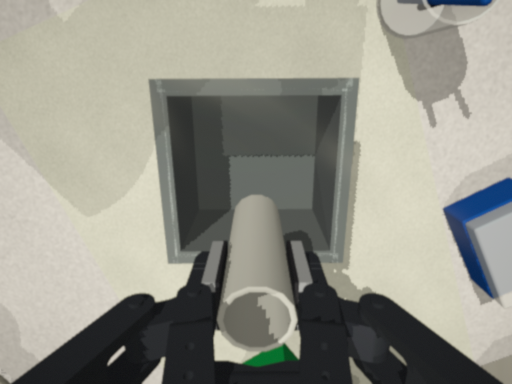

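```bash
python3 -c "
from w import *
p,d,P=wrist('w5')
Z=P[...,2]; m=(Z>.1)&(Z<.12)&(P[...,1]>.05)
n,l,st,_=cv2.connectedComponentsWithStats(m.astype(np.uint8)); k=1+st[1:,4].argmax(); q=P[l==k]
print(len(q),st[k],cv2.minAreaRect(q[:,:2].astype(np.float32)*1000))
"
```

```text
ee [0.6005 0.2096 0.2487] cam [0.631 0.289 0.383]
10054 [  148    78   211   186 10054] ((600.3126831054688, 212.2201385498047), (166.65792846679688, 166.84677124023438), 69.17105865478516)
```

The wrist view gives a bin centre of (0.600, 0.212), so the tool is within 3 mm of it. I'll lower 150 mm to TCP z ≈ 0.098.

>>> apply_moves(
  deltas=[
    [[0, 0.1, -0.8], [0, 0, 0]],
    [[0, 0.1, -1.8], [0, 0, 0]],
    [[0, 0.1, -2.8], [0, 0, 0]],
    [[0, 0.1, -3.8], [0, 0, 0]],
    [[0, 0.1, -4.8], [0, 0, 0]],
    [[0, 0.1, -5.5], [0, 0, 0]],
    [[0, 0.1, -6.1], [0, 0, 0]],
    [[0, 0.1, -6.1], [0, 0, 0]],
  ],
)

```text
clock: 7.72
ee_pos: [0.599, 0.2108, 0.0929]
orientation: [0.001, 0.825, 0.566, -0.003]
ft_force: [1.0, -0.4, -1.4]
grip_width: 0.332
```

>>> apply_moves(
  deltas=[
    [[0, 0, 0], [0, 0, 0]],
    [[0, 0, 0], [0, 0, 0]],
    [[0, 0, 0], [0, 0, 0]],
  ],
)

```text
clock: 7.97
ee_pos: [0.5995, 0.2107, 0.0942]
orientation: [0.001, 0.825, 0.566, -0.002]
ft_force: [-0.4, -0.5, -0.5]
grip_width: 0.333
```

>>> apply_moves(
  deltas=[
    [[0, 0, -0.3], [0, 0, 0]],
    [[0, 0, -0.6], [0, 0, 0]],
    [[0, 0, -0.6], [0, 0, 0]],
    [[0, 0, -0.6], [0, 0, 0]],
  ],
)

```text
clock: 8.3
ee_pos: [0.5992, 0.2106, 0.0786]
orientation: [0.001, 0.825, 0.566, -0.002]
ft_force: [-0.2, 0.1, -0.4]
grip_width: 0.33
```

>>> apply_moves(
  deltas=[
    [[0, 0, 0], [0, 0, 0]],
    [[0, 0, 0], [0, 0, 0]],
    [[0, 0, 0], [0, 0, 0]],
    [[0, 0, 0], [0, 0, 0]],
    [[0, 0, 0], [0, 0, 0]],
    [[0, 0, 0], [0, 0, 0]],
    [[0, 0, 0], [0, 0, 0]],
    [[0, 0, 0], [0, 0, 0]],
  ],
  grip=60,
)

```text
clock: 8.97
ee_pos: [0.5992, 0.2106, 0.0786]
orientation: [0.001, 0.825, 0.566, -0.002]
ft_force: [-0.3, -0.6, 0.0]
grip_width: 0.764
```

>>> apply_moves(
  deltas=[
    [[0, 0, 0.5], [0, 0, 0]],
    [[0, 0, 1.2], [0, 0, 0]],
    [[0, 0, 2.0], [0, 0, 0]],
    [[0, 0, 3.0], [0, 0, 0]],
    [[0, 0, 4.0], [0, 0, 0]],
    [[0, 0, 5.0], [0, 0, 0]],
    [[0, 0, 6.0], [0, 0, 0]],
    [[0, 0, 7.0], [0, 0, 0]],
  ],
)

```text
clock: 9.63
ee_pos: [0.5989, 0.2105, 0.2561]
orientation: [0.001, 0.825, 0.566, -0.002]
ft_force: [0.2, -0.1, 0.2]
grip_width: 0.765
```

```bash
python3 -c "
from w import *
p,d,P=wrist('w6'); s=status.state(); print(s['grip_width'],s['ft_force'])
p,d=imaging.camera('scene'); save('s6',p)"
```

```text
ee [0.5989 0.2105 0.2561] cam [0.63  0.289 0.39 ]
0.7623575488601994 [-1.88987322 -0.56227861  2.98872012]
```

View pics/w6.png

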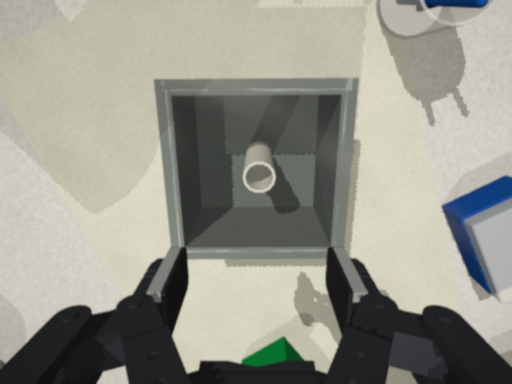

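View pics/s6.png

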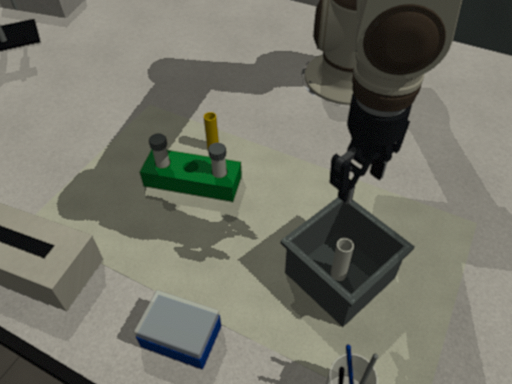

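The tube stands upright in the middle of the bin (wrist 259,175; scene 343,258), and both capped tubes are in place. I'll let the arm settle, run a last check, and hand in.

>>> apply_moves(
  deltas=[
    [[0, 0, 0.5], [0, 0, 0]],
    [[0, 0, 0.8], [0, 0, 0]],
    [[0, 0, 0.8], [0, 0, 0]],
    [[0, 0, 0.8], [0, 0, 0]],
    [[0, 0, 0.8], [0, 0, 0]],
  ],
)

```text
clock: 10.15
ee_pos: [0.5999, 0.2108, 0.2786]
orientation: [0.002, 0.825, 0.566, 0.001]
ft_force: [-0.3, 0.4, -0.8]
grip_width: 0.761
```

```bash
python3 - <<'E'
from m import *
p,d,P,T=cloud("scene")
X,Y,Z=P[...,0],P[...,1],P[...,2]
m=(X>.46)&(X<.62)&(Y>-.3)&(Y<-.03)&(Z>.065)
n,l=cv2.connectedComponents(m.astype(np.uint8))
for k in range(1,n):
    q=P[l==k]
    if len(q)>50:
        t=q[q[:,2]>q[:,2].max()-.012]; print("cap",((t.min(0)+t.max(0))/2).round(4))
b=(Z>.1)&(Z<.12)&(X>.35)&(Y>.05)&(Y<.45)&(X<.8)
n,l,st,_=cv2.connectedComponentsWithStats(b.astype(np.uint8)); k=1+st[1:,4].argmax(); q=P[l==k]
print("bin",cv2.minAreaRect(q[:,:2].astype(np.float32)*1000),np.median(q[:,2]))
m=(np.hypot(X-.6,Y-.21)<.05)&(Z>.06)&(Z<.13); q=P[m]; t=q[q[:,2]>q[:,2].max()-.012]; print("tube",q[:,2].max(),((t.min(0)+t.max(0))/2).round(4))
s=status.state(); print(s["clock"],s["ee_pos"],s["ft_force"]); print(arm.hand_in())
E
```

```text
cap [ 0.5458 -0.236   0.1158]
cap [ 0.5124 -0.1101  0.1157]
bin ((600.9412841796875, 208.19650268554688), (167.95114135742188, 169.82302856445312), 69.15552520751953) 0.10821701399321615
tube 0.10657906274223772 [0.6037 0.2058 0.1007]
10.2 [0.59977477 0.21080686 0.27833864] [-0.17261811  0.15027876 -0.19895147]
the job is handed in; nothing more can be done
None
```

I took the open tube out of the middle hole of the rack and released it in the discard bin, then handed the job in at about 10 s of the 42 s allowed.

The last checks from the scene camera, just before handing in:
- **Open tube:** it stands upright about 4 mm from the bin's centre. Its mouth is at z ≈ 0.107 m, so its middle is about 0.057 m up, under the 0.075 m limit.
- **Bin:** it measures within 1 mm of its starting position, with the lip at the same height as before.
- **Capped tubes:** both measure within about 1 mm of their starting positions.
- **Arm:** it is clear of everything, with the measured force near zero.

No check failed. The fixed cameras disagreed by about 4–6 mm on positions. The wrist camera's readings fell between them for the open tube and the bin, so I used those positions.

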